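# Sort sealed stone boxes by heft

### The job

Of the three identical sealed marble boxes one is full, one is half full and one is empty, and only their weight tells which: heft them to find out. Stand the full one squarely in the middle of the black stone slab, stand the empty one in the shallow wooden tray, and leave the half-full one standing on the bench. Keep the boxes upright, set them down gently without letting them drop, and leave the other stock on the bench where it is.

Things in the scene. Friction and masses are not known exactly. Their poses are not given: they have to be found in the camera images.
- box_a: closed pale marble box, 64 x 64 mm, 70 mm high, lid glued on (dark seam 54 mm up), round knob 20 mm wide, 12 mm high on top; looks exactly like the other two. Origin: centre of underside, z up, x and y square to its sides; stands at any yaw. With its contents it weighs about 320 g (empty), 500 g (half full) or 720 g (full), give or take 35 g; which one varies between runs
- box_b: closed pale marble box, 64 x 64 mm, 70 mm high, lid glued on (dark seam 54 mm up), round knob 20 mm wide, 12 mm high on top; looks exactly like the other two. Origin: centre of underside, z up, x and y square to its sides; stands at any yaw. With its contents it weighs about 320 g (empty), 500 g (half full) or 720 g (full), give or take 35 g; which one varies between runs
- box_c: closed pale marble box, 64 x 64 mm, 70 mm high, lid glued on (dark seam 54 mm up), round knob 20 mm wide, 12 mm high on top; looks exactly like the other two. Origin: centre of underside, z up, x and y square to its sides; stands at any yaw. With its contents it weighs about 320 g (empty), 500 g (half full) or 720 g (full), give or take 35 g; which one varies between runs
- slab: square slab of polished black stone with pale veins, 140 x 140 mm, 20 mm thick, fixed on the bench. Origin: centre of its underside; its top is 20 mm above; x and y square to its sides
- tray: shallow open wooden tray, 140 x 140 mm outside, 22 mm high, walls and floor 5 mm thick, fixed on the bench. Origin: centre of its underside, x and y square to its sides
- label_roll: bystander: roll of blank white labels standing on end, 72 mm across, 55 mm high, hole 38 mm. Origin: centre of its underside
- bowl: bystander: small cream onyx bowl, 84 mm across, 45 mm high. Origin: centre of its underside
- candle_holder: bystander: turned dark-wood candle holder, 64 mm across, 82 mm high. Origin: centre of its underside
- stone_pot: bystander: grey-green stone pot, 72 mm across, 68 mm high. Origin: centre of its underside
Not all that is in view belongs to the job. Leave any yellow look-alike of the box_b alone.

How it is judged (in metres and radians):
At the end, for the whole second after the job is handed in: Full box (pressing over 6.1 N) flat on the slab and empty box (under 4.0 N) flat on the tray floor, each centre within 45 mm of its middle along both sides; half-full box directly on the bench; all upright within 0.1 rad, released, at rest (((x of box_a in the frame of slab between -0.045 and 0.045 m and y of box_a in the frame of slab between -0.045 and 0.045 m and z of box_a in the frame of slab between 0.014 and 0.028 m and contact force between box_a and slab above 6.1 N) or (x of box_b in the frame of slab between -0.045 and 0.045 m and y of box_b in the frame of slab between -0.045 and 0.045 m and z of box_b in the frame of slab between 0.014 and 0.028 m and contact force between box_b and slab above 6.1 N) or (x of box_c in the frame of slab between -0.045 and 0.045 m and y of box_c in the frame of slab between -0.045 and 0.045 m and z of box_c in the frame of slab between 0.014 and 0.028 m and contact force between box_c and slab above 6.1 N)) and ((x of box_a in the frame of tray between -0.045 and 0.045 m and y of box_a in the frame of tray between -0.045 and 0.045 m and z of box_a in the frame of tray below 0.013 m and contact force between box_a and tray between 1.5 and 4 N) or (x of box_b in the frame of tray between -0.045 and 0.045 m and y of box_b in the frame of tray between -0.045 and 0.045 m and z of box_b in the frame of tray below 0.013 m and contact force between box_b and tray between 1.5 and 4 N) or (x of box_c in the frame of tray between -0.045 and 0.045 m and y of box_c in the frame of tray between -0.045 and 0.045 m and z of box_c in the frame of tray below 0.013 m and contact force between box_c and tray between 1.5 and 4 N)) and height (world z) of any of box_a, box_b, box_c below 0.003 m and angle between each of box_a, box_b, box_c's own z axis and vertical below 0.1 rad and linear speed of each of box_a, box_b, box_c below 0.02 m/s); the robot touches nothing.
It fails at once if a box is tipped by more than 0.6 rad (angle between any of box_a, box_b, box_c's own z axis and vertical above 0.6 rad).
It fails at once if a box is dropped or knocked: it moves faster than 0.35 m/s within 8 mm of the bench, slab top or tray floor ((linear speed of box_a above 0.35 m/s and height (world z) of box_a below 0.008 m) or (linear speed of box_a above 0.35 m/s and (horizontal distance between box_a and tray below 0.08 m and z of box_a in the frame of tray below 0.013 m)) or (linear speed of box_a above 0.35 m/s and (horizontal distance between box_a and slab below 0.08 m and z of box_a in the frame of slab below 0.028 m)) or (linear speed of box_b above 0.35 m/s and height (world z) of box_b below 0.008 m) or (linear speed of box_b above 0.35 m/s and (horizontal distance between box_b and tray below 0.08 m and z of box_b in the frame of tray below 0.013 m)) or (linear speed of box_b above 0.35 m/s and (horizontal distance between box_b and slab below 0.08 m and z of box_b in the frame of slab below 0.028 m)) or (linear speed of box_c above 0.35 m/s and height (world z) of box_c below 0.008 m) or (linear speed of box_c above 0.35 m/s and (horizontal distance between box_c and tray below 0.08 m and z of box_c in the frame of tray below 0.013 m)) or (linear speed of box_c above 0.35 m/s and (horizontal distance between box_c and slab below 0.08 m and z of box_c in the frame of slab below 0.028 m))).
It fails at once if a bystander is moved by more than 30 mm or tipped by more than 0.4 rad (distance of any of label_roll, bowl, candle_holder, stone_pot from where it was at the start of the episode above 0.03 m or angle between any of label_roll, bowl, candle_holder, stone_pot's own z axis and vertical above 0.4 rad).
It also fails if it takes over 61 s, if anything falls off the work surface, if the arm or the gripper's body presses on something with over 40 N, if the wrist force passes 120 N, or if a joint passes its speed limit or range.

### The arm

A 6-joint arm with a two-finger parallel gripper is mounted at the origin on the work surface. World frame = base frame: x ahead of the robot, y to its left, z up, the work surface at z = 0. Lengths are in m, angles in degrees, forces in N, time in s.
With the tool pointing down it reaches from about 0.35 to 0.875 m from the base axis. Payload 4.2 kg.
Tool frame: the origin (TCP) lies midway between the tips of the shut fingers; the grasp point (between the pads) lies 19 mm behind it; z points along the fingers, y is the line along which they close (so a half turn about z gives the same grasp; the last joint's range is limited). The gripper opens to 87 mm and grips with 3 to 60 N. Pads are 19 mm wide; open, the fingers measure 117 mm over their backs; the gripper's body (75 mm by 190 mm) begins 51 mm behind the grasp point.
Start: joints at [-49.068, 22.042, 0.453, 0, -68.411, -14.817], TCP at [0.275, -0.561, 0.223] pointing down, gripper open.
Joint ranges: [-179.83, 179.83], [-69.29, 118.12], [-61.27, 80.66], [-181.25, 117.63], [-171.15, -9.14], [-177.46, 177.46]. Speed limits (degrees/s): [159.86, 159.86, 180, 180, 180, 180].

### API

Orientations are given as a 3x3 rotation matrix whose columns are the frame's x, y, z axes.
In Python, from cell import robot, gripper_to, planner, sensors, snapshot, get_calibration, finish_job, models gives the robot as it stands. Calls block until the motion is done:
- robot.move_ptp(position, orientation): joint-space move of the TCP to a pose.
- robot.servo_line(position, vel=0.15, orientation=None): straight line of the TCP; orientation=None keeps the orientation; vel is the mean speed in m/s.
- robot.set_joints(angles): joint-space move.
- gripper_to(opening, grasp_force=None): opening from 0.0 (shut) to 1.0 (fully open); grasp_force is the grip in N (None keeps the last); returns when the fingers have stopped.
- robot.sleep(seconds).
- planner.ik(position, orientation): joint angles nearest the present ones, or None.
- sensors.observe(): the state.
- snapshot(name): name is "scene" or "top" or "wrist"; returns (picture, depth): 400x640x3 uint8, red, green, blue; 400x640 float32, m along the optical axis (not along the pixel's ray), 0 where there is no reading.
- get_calibration(name): a dict with "fx", "fy", "cx", "cy" (pixels), "view" (4x4, takes a point from world to camera coordinates). Camera axes: x right, y down, z forward; pixel columns grow to the right and rows downward; lengths in m; the calibration is good to about 2 mm. A picture is of the moment at which its call begins: read the wrist's pose just before it. get_calibration takes no time and is no camera call; for the wrist camera it gives the pose at the moment of the call.
A pose or a line that the arm cannot do raises robot.PlanningError and nothing moves.
- finish_job(): hands the job in; it is judged then, once.
Trained networks look in the newest picture that a camera, given by its name, has taken for a name from the list of things; names that differ only in an ending like _2 or _b are one class to them, and where a whole thing is asked for, a point or a joint stands for the part that bears it (a point fixed in the world has none). Each returns a list of dicts, best first, with "score" (0 to 1); they miss things now and then, are a little off and sometimes report something else, mostly with a low value. They report only what shows in the picture. A call takes as long as a camera call. They do not tell look-alikes from the thing itself.
- models.look_for(name, camera): "extent" ([centre column, centre row, width, height] in pixels, round what is visible of it).
- models.silhouettes(name, camera): "pixels" (400x640 bool, what is visible of it) and "extent" ([centre column, centre row, width, height] in pixels, round what is visible of it).
The state is a dict: "clock": time; "joint_positions": joint angles; "joint_velocities": joint speeds; "joint_efforts": joint torques, N m; "ee_pos": TCP position; "eef_rot": TCP orientation; "ft_force": force on the tool from outside, world axes, zero at the start; "torque": the same for the moment, N m; "opening": opening from 0.0 (shut) to 1.0 (fully open); "grip_force": force on a finger pad.
Only numpy, scipy, OpenCV 4.12 (cv2) and the standard library are available. Lean on these libraries where they do the work, as an engineer would, in place of code of your own. Each camera call takes 0.05 s, during which the arm holds its last target. There are 200 camera calls.

## Working session

There is one attempt and no reset: what is moved stays moved. The work goes in short steps, each a Python script; the robot and the scene stay as the last script left them, time stands still between calls to the robot, and variables do not carry over. Pictures are saved under pics/ and viewed, at most 10 in all, crops included, and the job is handed in when it is done.

```bash
mkdir -p pics; ls
cat > h.py <<'E'
import numpy as np, cv2
from cell import robot, gripper_to, planner, sensors, snapshot, get_calibration, finish_job, models
def cloud(cam, d, cal):
    v,u=np.mgrid[0:400,0:640]
    p=np.stack([(u-cal["cx"])/cal["fx"]*d,(v-cal["cy"])/cal["fy"]*d,d],-1)
    V=np.array(cal["view"]); return (p-V[:3,3])@V[:3,:3]
def save(n,im): cv2.imwrite("pics/"+n,im[:,:,::-1])
E
python3 - <<'E'
from h import *
for cam in ["top","scene"]:
    im,d=snapshot(cam); cal=get_calibration(cam); save(cam+".png",im); P=cloud(cam,d,cal)
    np.savez(cam+".npz",im=im,P=P,d=d)
    print(cam)
    for n in ["box_a","slab","tray","label_roll","bowl","candle_holder","stone_pot"]:
        for r in models.silhouettes(n,cam)[:5]:
            m=r["pixels"]&(d>0); q=P[m]
            if len(q)==0: continue
            t=q[q[:,2]>np.percentile(q[:,2],90)-0.02]
            xy=t[:,:2].astype(np.float32)
            print(n,round(r["score"],2),np.round(r["extent"]),np.round(np.median(t,0),3),np.round(np.percentile(q[:,2],[5,95]),3),[np.round(a,3) for a in cv2.minAreaRect(xy)], np.median(im[m],0))
print(sensors.observe()["clock"])
E
```

```text
pics
top
box_a 0.91 [316. 208.  36.  33.] [ 0.515 -0.018  0.071] [0.068 0.082] [array([ 0.515, -0.018]), array([0.064, 0.064]), np.float64(14.085)] [129. 134. 134.]
box_a 0.87 [381. 276.  34.  34.] [ 0.354 -0.163  0.071] [0.009 0.081] [array([ 0.352, -0.165]), array([0.065, 0.064]), np.float64(83.686)] [129. 134.   0.]
box_a 0.85 [331. 259.  29.  27.] [ 0.393 -0.039  0.071] [0.015 0.082] [array([ 0.392, -0.039]), array([0.064, 0.063]), np.float64(88.727)] [130. 135.   0.]
box_a 0.85 [275. 281.  39.  34.] [0.342 0.09  0.071] [0.03  0.081] [array([0.341, 0.091]), array([0.064, 0.065]), np.float64(26.216)] [129. 134.   0.]
box_a 0.8 [242. 230.  44.  34.] [0.465 0.172 0.071] [0.003 0.081] [array([0.464, 0.174]), array([0.065, 0.064]), np.float64(57.352)] [128. 132. 126.]
slab 0.63 [255. 160.  62.  61.] [0.648 0.137 0.021] [0.018 0.024] [array([0.649, 0.138]), array([0.141, 0.143]), np.float64(8.405)] [28. 29. 29.]
tray 0.86 [382. 161.  59.  62.] [ 0.638 -0.191  0.006] [0.003 0.023] [array([ 0.636, -0.189]), array([0.14 , 0.141]), np.float64(7.716)] [103.  63.  26.]
label_roll 0.78 [178. 
[... 1608 characters left out ...]
26, -0.19 ]), array([0.166, 0.143]), np.float64(7.634)] [154. 104.  69.]
label_roll 0.82 [443. 242.  31.  32.] [0.429 0.325 0.055] [0.008 0.058] [array([0.423, 0.322]), array([0.072, 0.071]), np.float64(67.878)] [124. 123. 113.]
bowl 0.69 [233. 160.  25.  23.] [ 0.585 -0.373  0.038] [0.013 0.047] [array([ 0.587, -0.366]), array([0.083, 0.082]), np.float64(14.472)] [156. 146. 126.]
candle_holder 0.93 [283. 146.  19.  29.] [ 0.44  -0.301  0.082] [0.007 0.084] [array([ 0.436, -0.305]), array([0.053, 0.047]), np.float64(48.929)] [93. 63. 42.]
stone_pot 0.73 [435. 285.  36.  41.] [0.581 0.395 0.068] [0.007 0.071] [array([0.575, 0.394]), array([0.061, 0.066]), np.float64(47.634)] [91. 95. 81.]
0.8
```

Run:
```python
from h import *
im=np.load("top.npz")["im"]; P=np.load("top.npz")["P"]
save("t2.png",cv2.resize(im[110:310,120:480],(800,444),interpolation=cv2.INTER_CUBIC))
im=np.load("scene.npz")["im"]
save("s2.png",cv2.resize(im[120:320,200:480],(800,571),interpolation=cv2.INTER_CUBIC))
```

```text
(no output)
```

View pics/t2.png

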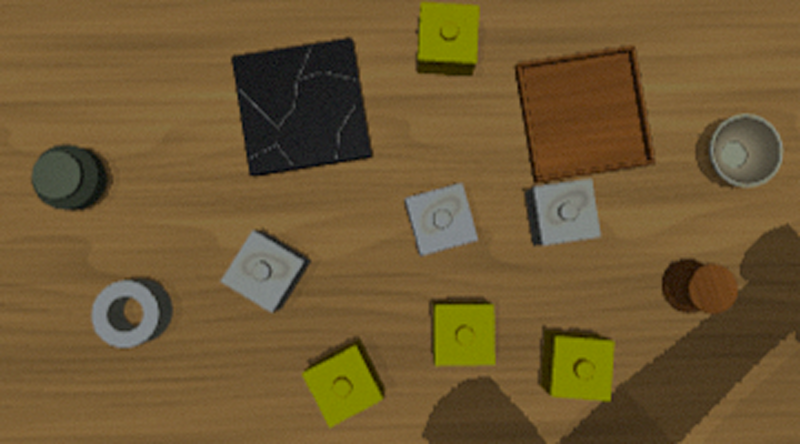

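View pics/s2.png

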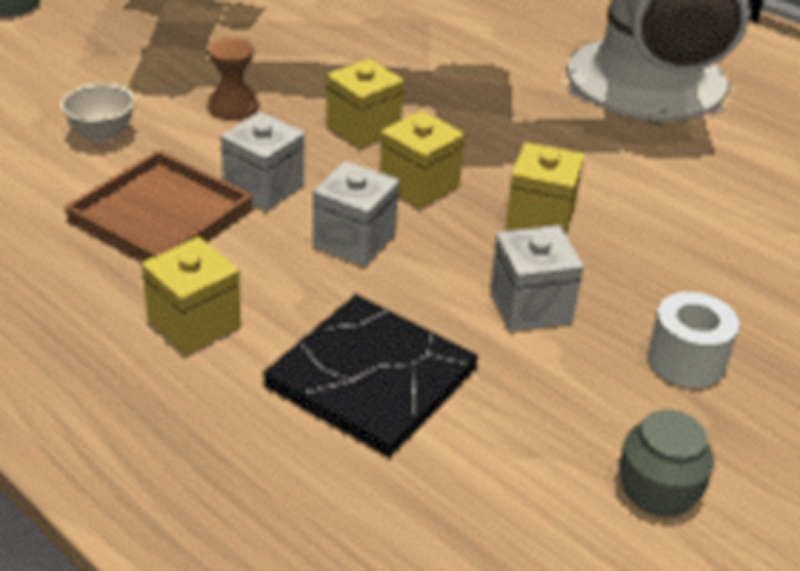

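The image shows three pale boxes, at full-frame top pixels (318,208), (375,205) and (239,231). Four yellow look-alikes are at (322,125), (329,260), (274,284) and (382,276). The pale marble ones match the description. The enlarged crop confirms this: the networks' list mixed in yellow ones and missed (375,205).

```bash
cat >> h.py <<'E'
ZG=0.035
def R(yaw):
    c,s=np.cos(np.radians(yaw)),np.sin(np.radians(yaw)); return np.array([[-s,c,0],[c,s,0],[0,0,-1.]])
def best(p,yaw):
    j=np.array(sensors.observe()["joint_positions"]); o=[]
    for k in range(4):
        q=planner.ik(p,R(yaw+90*k))
        if q is not None: o.append((np.abs(np.array(q)-j).max(),yaw+90*k))
    return min(o)[1]
def fz(): 
    return np.mean([(robot.sleep(0.02),sensors.observe()["ft_force"][2])[1] for _ in range(8)])
def pick(x,y,yaw):
    yw=best([x,y,.15],yaw); robot.move_ptp([x,y,.15],R(yw)); robot.sleep(.15); f0=fz()
    robot.servo_line([x,y,ZG],.15); gripper_to(0,35)
    robot.servo_line([x,y,ZG+.03],.08); robot.sleep(.25); w=f0-fz()
    s=sensors.observe(); print("yaw",yw,"kg %.3f"%(w/9.81),"open",s["opening"],s["grip_force"],s["clock"])
    return w/9.81
def place(x,y,yaw,h):
    p=np.array(sensors.observe()["ee_pos"]); robot.servo_line([p[0],p[1],.19],.2)
    yw=best([x,y,.19],yaw); robot.move_ptp([x,y,.19],R(yw))
    robot.servo_line([x,y,ZG+h+.012],.15); drop(x,y,h)
def drop(x,y,h):
    robot.sleep(.15); f0=fz(); z=ZG+h+.012
    while z>ZG+h-.002:
        z-=.0015; robot.servo_line([x,y,z],.03)
        if sensors.observe()["ft_force"][2]-f0>2: break
    print("down at",z-ZG-h); gripper_to(1.0); robot.servo_line([x,y,z+.12],.2)
    print("clock",sensors.observe()["clock"])
E
python3 - <<'E'
from h import *
D=np.load("top.npz"); im=D["im"].astype(int); P=D["P"]
m=(P[...,2]>.062)&(P[...,2]<.076)&(np.ptp(im,axis=-1)<25)&(im.max(-1)>90)
n,l,st,c=cv2.connectedComponentsWithStats(m.astype(np.uint8))
for i in range(1,n):
    if st[i,4]>150: print(c[i],st[i,4],cv2.minAreaRect(P[l==i][:,:2].astype(np.float32)))
pick(.515,-.018,15)
E
```

```text
[374.62401264 204.87677725] 633 ((0.5200400352478027, -0.154109388589859), (0.06304600089788437, 0.0639951154589653), 6.674981117248535)
[318.28682171 208.14883721] 645 ((0.5152263641357422, -0.017734646797180176), (0.0633312463760376, 0.06334757059812546), 13.929895401000977)
[237.81437126 231.55538922] 668 ((0.4637105166912079, 0.1739063858985901), (0.06389608979225159, 0.06309078633785248), 57.4104118347168)
yaw 195 kg 0.300 open 0.7358792638055656 34.90866688080132 5.5917
```

0.30 kg means this box is empty, so it goes in the tray. Then I weigh the next one.

Run:
```python
from h import *
place(.637,-.190,7.7,.005)
w=pick(.520,-.154,6.7)
if w>.6: place(.6495,.1375,8.4,.020)
elif w<.6: drop(.520,-.154,0)
```

```text
down at -9.540979117872439e-18
clock 12.0417
yaw 186.7 kg 0.731 open 0.7362040656626392 34.994548321701586 15.25
down at -1.0408340855860843e-17
clock 21.9667
```

0.73 kg is full, so the third box is the half-full one and can stay on the bench. Checking the placements.

Run:
```python
from h import *
robot.set_joints([-49.068,22.042,.453,0,-68.411,-14.817])
im,d=snapshot("top"); P=cloud("top",d,get_calibration("top")); I=im.astype(int)
save("end.png",cv2.resize(im[110:310,120:480],(800,444),interpolation=cv2.INTER_CUBIC))
m=(P[...,2]>.062)&(P[...,2]<.097)&(np.ptp(I,axis=-1)<25)&(I.max(-1)>90)
n,l,st,c=cv2.connectedComponentsWithStats(m.astype(np.uint8))
for i in range(1,n):
    if st[i,4]>150: print(c[i],cv2.minAreaRect(P[l==i][:,:2].astype(np.float32)),np.percentile(P[l==i][:,2],[10,50,80]))
print(sensors.observe()["clock"],sensors.observe()["ft_force"])
```

```text
[251.03397341 152.07976366] ((0.6496096849441528, 0.13775131106376648), (0.06377610564231873, 0.06333004683256149), 8.270495414733887) [0.08873674 0.09076015 0.09206304]
[388.17888563 155.96187683] ((0.6376259326934814, -0.18918362259864807), (0.06335332989692688, 0.06394315510988235), 6.807528018951416) [0.0736778  0.07581418 0.0773607 ]
[237.68559557 231.54709141] ((0.46386343240737915, 0.17418619990348816), (0.06415776908397675, 0.06340888887643814), 57.08595657348633) [0.06876768 0.07094018 0.07242661]
24.8167 [ 0.17205786 -0.03284023 -0.35760355]
```

View pics/end.png

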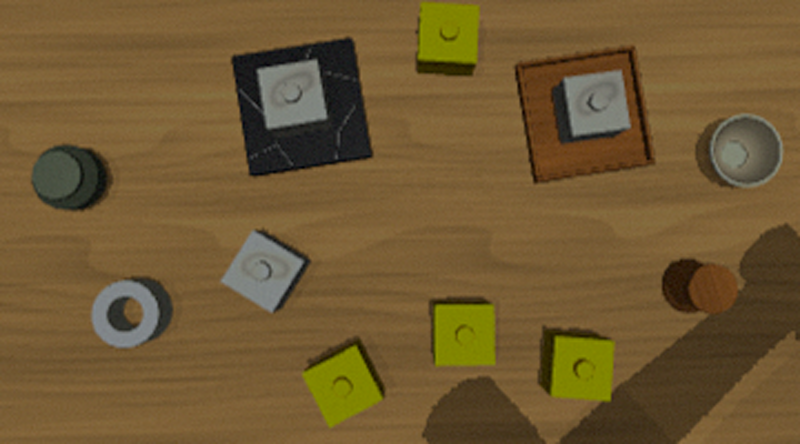

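The picture shows one pale box on the slab (crop 292,92) and one in the tray (597,102). The third is untouched on the bench (264,270), and everything else is where it was. By depth, both placed boxes are centred within 2 mm.

```bash
python3 -c "
from h import *
print(finish_job())"
```

```text
the job is handed in; nothing more can be done
None
```

The job is handed in at about 25 s: the full box (0.73 kg) is centred on the slab and the empty one (0.30 kg) is in the tray; the third box I took to be half full by elimination, did not weigh, and left where it stood on the bench.

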